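# Put the returned pile back in its display trays

### The job

A customer has left a pile of four boxed goods on the shop counter. Take the pile apart one piece at a time from the top down, and put each piece straight back in the empty display tray made to its shape and size, lying flat on the tray's floor inside the rim. Set each down gently, drop nothing, and do not bump the alarm clock or the watch on its stand.

Things in the scene. Friction and masses are not known exactly. Their poses are not given: they have to be found in the camera images.
- carton: Small square white paper carton for a pocket puzzle, 46 x 46 mm and 40 mm high, about 80 g, top of the pile at the start (it rests on the tin). x and y along its sides. Origin: centre of the underside; z up.
- tin: Round steel tin with a lid, 66 mm across the lid (64 mm below it) and 32 mm high, about 150 g, third from the bottom of the pile (it rests on the card-game box). Origin: centre of the underside; z up.
- card_box: Off-white card-game box with a lift-off lid and a brown panel on top, 62 mm along its x, 95 mm along its y, 36 mm high, about 200 g, second from the bottom (it rests on the domino box). The lid stays on. Origin: centre of the underside; z up.
- domino_box: Long light wooden domino box, 56 mm along its x, 180 mm along its y, 34 mm high, about 340 g, bottom of the pile (it rests on the counter). Its lid stays shut. Origin: centre of the underside; z up.
- square_tray: The square display tray, inside 62 x 62 mm, sides along its x and y. Black plastic tray fixed to the counter, grey felt floor 3 mm above the counter, rim 3 mm thick with its top 10 mm above the counter; a sloping price-ticket strip 45 to 50 mm long stands up to 9 mm out from the middle of its +x side, no higher than the rim. Origin: centre of the underside, on the counter; z up.
- round_tray: The round display tray, inside 82 mm in diameter. Black plastic tray fixed to the counter, grey felt floor 3 mm above the counter, rim 3 mm thick with its top 10 mm above the counter; a sloping price-ticket strip 45 to 50 mm long stands up to 9 mm out from the middle of its +x side, no higher than the rim. Origin: centre of the underside, on the counter; z up.
- oblong_tray: The oblong display tray, inside 78 mm along its x and 111 mm along its y. Black plastic tray fixed to the counter, grey felt floor 3 mm above the counter, rim 3 mm thick with its top 10 mm above the counter; a sloping price-ticket strip 45 to 50 mm long stands up to 9 mm out from the middle of its +x side, no higher than the rim. Origin: centre of the underside, on the counter; z up.
- long_tray: The long narrow display tray, inside 72 mm along its x and 196 mm along its y. Black plastic tray fixed to the counter, grey felt floor 3 mm above the counter, rim 3 mm thick with its top 10 mm above the counter; a sloping price-ticket strip 45 to 50 mm long stands up to 9 mm out from the middle of its +x side, no higher than the rim. Origin: centre of the underside, on the counter; z up.
- alarm_clock: Bystander: white upright alarm clock, loose, 42 mm deep (x), 78 mm wide (y), 87 mm high, dial on its +x side. Origin: centre of the underside; z up.
- watch_stand: Bystander: wristwatch on a white display stand, loose, foot 60 x 55 mm, 72 mm high, watch dial on its +x side. Origin: centre of the underside; z up.
There are look-alikes about, which are no part of the job. Leave any pink look-alike of the carton alone. What is shaped like the square_tray but purple is not meant.

How it is judged:
By the outcome, as a careful person would: the job done as asked, in the order asked, and still so for the second after the job is handed in, with the robot touching nothing.
It also fails if it takes over 120 s, if anything falls off the work surface, if the arm or the gripper's body presses on something with over 40 N, if the wrist force passes 120 N, or if a joint passes its speed limit or range.

### The arm

A 6-joint arm with a two-finger parallel gripper is mounted at the origin on the work surface. World frame = base frame: x ahead of the robot, y to its left, z up, the work surface at z = 0. Lengths are in m, angles in rad, forces in N, time in s.
With the tool pointing down it reaches from about 0.35 to 1 m from the base axis. Payload 7.1 kg.
Tool frame: the origin (TCP) lies midway between the tips of the shut fingers; the grasp point (between the pads) lies 19 mm behind it; z points along the fingers, y is the line along which they close (so a half turn about z gives the same grasp; the last joint's range is limited). The gripper opens to 85 mm and grips with 20 to 120 N. Pads are 22 mm wide; open, the fingers measure 114 mm over their backs; the gripper's body (76 mm by 85 mm) begins 54 mm behind the grasp point. The pads swing forward as they close: fully open they stand 13 mm farther back than shut.
Start: joints at [1.244, 0.423, 1.63, -0, 1.089, -0.019], TCP at [0.189, 0.596, 0.231] pointing down, gripper open.
Joint ranges: [-3, 3], [-0.9, 2.11], [0.09, 2.58], [-1.31, 4.45], [0.11, 2.69], [-2.54, 2.54]. Speed limits (rad/s): [2.39, 2.39, 3.01, 3.14, 3.14, 3.14].

### API

Orientations are given as a rotation vector (axis times angle).
In Python, from station import bot, grab_frame, workorder gives the robot as it stands. The module is installed in compiled form; this text tells all that it offers.
- The arm moves only by the tool servo_tool, never from a script. Its argument "plan" is a list of rows, each a list of 7 numbers: the opening, from 0 (shut) to 1 (fully open), then the shift along the tool's x, y, z in cm, then the turn, a rotation vector about the tool's x, y, z in degrees. A call has 1 to 8 rows; each row shifts and turns the commanded pose from where the row before left it, along the tool's axes as they then stand; what a row does not reach is not made up. A row lasts 1/10 s, in which the tool goes at most 50 mm and 8.59 degrees, less where a joint would pass 70% of its speed; a pose out of reach is approached as far as the arm can. A call is refused whole if a number of a shift passes 5 or a number of a turn 8.59, either way. A call with a gripper value outside its range is refused whole. The fingers move at their own pace and stop on an object; "grip_force" is the grip in N (left out, the last holds). Time passes only in rows, so rows that do not move let the fingers close. It gives the time, the measured TCP pose, the force, the opening and the grip force at its end, in the units of the state.
- bot.state(): the state, without advancing time (a new reading comes with each control period).
- grab_frame(name): name is "side" or "top"; returns a dict with "img" (384x512x3 uint8, red, green, blue), "depth" (384x512 float32, m along the optical axis (not along the pixel's ray), 0 where there is no reading), "intrinsics" (3x3 intrinsics, pixels), "k1" (the pictures are not rectified: a ray, as slopes to the right and down, at radius r is drawn at 1 + k1 r^2 times it, then the intrinsics apply), "world_to_cam" (4x4, takes a point from world to camera coordinates). Camera axes: x right, y down, z forward; pixel columns grow to the right and rows downward; lengths in m; the calibration is good to about 2 mm. A picture is of the moment at which its call begins.
- workorder.hand_in(): hands the job in; it is judged then, once.
The state is a dict: "t": time; "qpos": joint angles; "joint_vel": joint speeds; "tau": joint torques, N m; "tcp_pos": TCP position; "ee_rot": TCP orientation; "contact_force": force on the tool from outside, world axes, zero at the start; "ft_torque": the same for the moment, N m; "width": finger opening in m; "gripper_force": force on a finger pad.
Only numpy, scipy, OpenCV 4.12 (cv2) and the standard library are available. Lean on these libraries where they do the work, as an engineer would, in place of code of your own. Each camera call takes 0.05 s, during which the arm holds its last target. There are 200 camera calls.

## Working session

There is one attempt and no reset: what is moved stays moved. The work goes in short steps, Python scripts to look and compute and a tool call to move; the robot and the scene stay as the last step left them, time stands still between calls to the robot, and variables do not carry over. Pictures are saved under pics/ and viewed, at most 14 in all, crops included, and the job is handed in when it is done.

Besides the shell and the picture viewer there is one more tool, called after "Call:" by a JSON object that holds its "fn" and its "kwargs", one argument or row to a line. servo_tool: Moves the arm, as the interface text tells. Its arguments: {"type":"object","properties":{"plan":{"type":"array","items":{"type":"array","items":{"type":"number"}}},"grip_force":{"type":"number"}},"required":["plan"]}

```bash
mkdir -p pics; cat > h.py <<'E'
import numpy as np, cv2
from station import bot, grab_frame, workorder
from scipy.spatial.transform import Rotation as R
def get(n):
    f=grab_frame(n); np.savez(f'{n}.npz',**{k:np.array(v) for k,v in f.items()}); return f
def load(n): return dict(np.load(f'{n}.npz'))
def ray(f,u,v):
    K=f['intrinsics']; k1=float(f['k1'])
    uv=np.stack([np.asarray(u,float),np.asarray(v,float)],-1).reshape(-1,1,2)
    return cv2.undistortPoints(uv,K,np.array([k1,0,0,0,0])).reshape(-1,2)
def cloud(f):
    v,u=np.mgrid[:384,:512]; p=ray(f,u.ravel(),v.ravel()); d=f['depth'].ravel()
    P=np.c_[p*d[:,None],d]; T=np.linalg.inv(f['world_to_cam'])
    W=P@T[:3,:3].T+T[:3,3]; W[d==0]=np.nan
    return W.reshape(384,512,3)
def atz(f,u,v,z):
    p=ray(f,u,v); T=np.linalg.inv(f['world_to_cam']); d=np.c_[p,np.ones(len(p))]@T[:3,:3].T; o=T[:3,3]
    return o+d*((z-o[2])/d[:,2])[:,None]
E
python3 - <<'E'
from h import *
for n in('top','side'):
    f=get(n); cv2.imwrite(f'pics/{n}0.png',cv2.resize(f['img'][...,::-1],(800,600),interpolation=cv2.INTER_CUBIC))
    T=np.linalg.inv(f['world_to_cam']);print(n,T[:3,3].round(3),T[:3,2].round(3),T[:3,0].round(3),f['k1'])
s=bot.state();print(s)
E
```

```text
top [ 0.427 -0.013  1.055] [ 0.16   0.003 -0.987] [ 0.025 -1.     0.001] 0.05513468086854626
side [0.354 0.553 0.864] [ 0.23  -0.583 -0.779] [-0.93  -0.369  0.001] -0.024740039968391015
{'t': 0.1, 'qpos': array([ 1.24398443e+00,  4.23775071e-01,  1.63065546e+00,  3.65399121e-05,
        1.08861688e+00, -1.90071675e-02]), 'joint_vel': array([-0.00140528, -0.0026277 , -0.00144435,  0.00063731, -0.00111801,
        0.00136157]), 'tau': array([ 6.14089222e-04, -5.58425081e+01, -2.82445318e+01,  9.89481691e-05,
        2.95802754e-03,  3.27252815e-05]), 'tcp_pos': array([0.18915636, 0.59513743, 0.23060033]), 'ee_rot': array([-4.81575067e-01, -3.10417654e+00,  2.24210241e-03]), 'contact_force': array([0.33658356, 0.53799433, 0.52513699]), 'ft_torque': array([ 0.01949153, -0.06886729, -0.00855813]), 'gripper_force': 0.0, 'width': 0.08524345406626602}
```

View pics/top0.png

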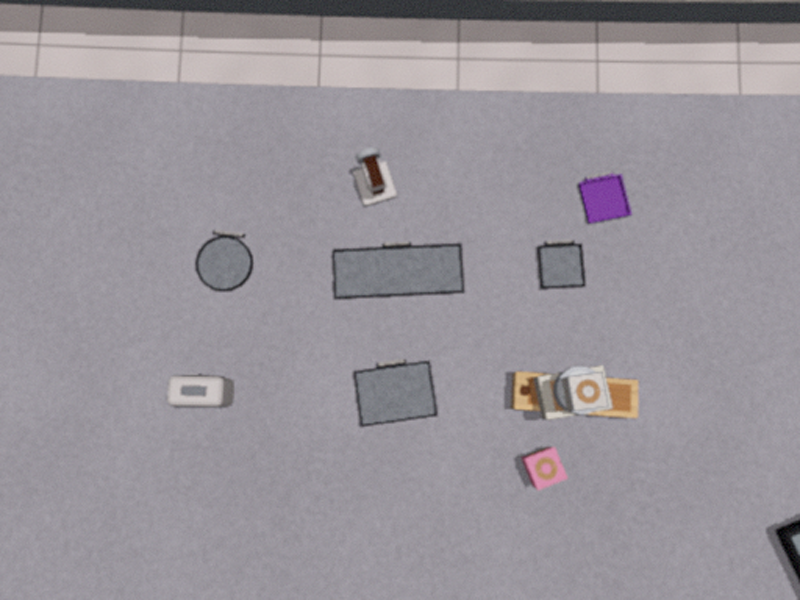

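View pics/side0.png

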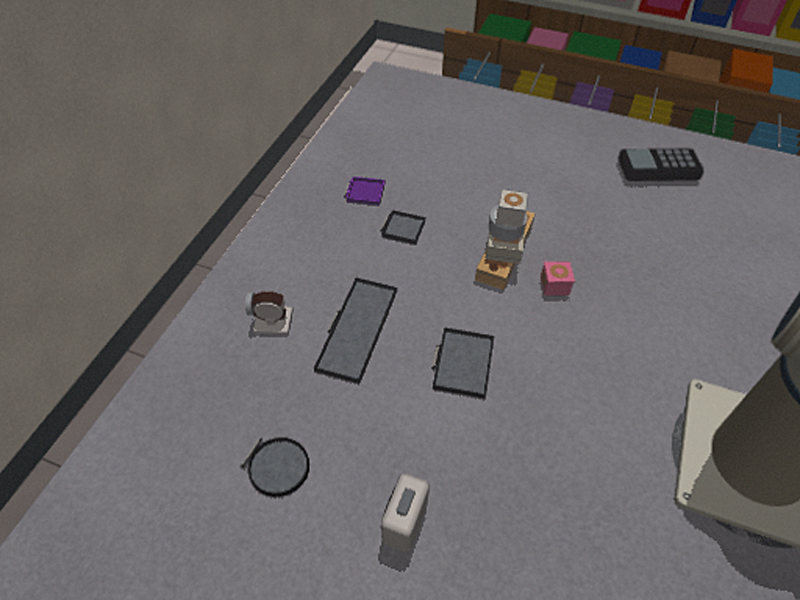

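The top view (800×600) shows the pile at about (577,393) with the carton on top at (588,391). The trays are round (224,263), long (398,271), square (561,266) and oblong (396,393). The watch is at (375,180), the clock at (197,391), the pink box at (545,468) and the purple tray at (605,199). Next I'll measure them.

```bash
python3 - <<'E'
from h import *
f=load('top'); W=cloud(f); g=cv2.cvtColor(f['img'],cv2.COLOR_RGB2GRAY)
z=W[...,2]; print('counter z',np.nanmedian(z[250:300,50:200]), np.nanstd(z[250:300,50:200]), (f['depth']==0).mean())
def rect(P):
    r=cv2.minAreaRect((P[:,:2]*1000).astype(np.float32)); 
    return np.round(np.r_[r[0],r[1],r[2]],1)
# trays: dark pixels (rim) in windows (native px)
k=0.64
for n,(x0,y0,x1,y1) in dict(square=(530,247,592,295),round=(190,237,260,297),oblong=(348,362,444,432),long=(326,248,472,304)).items():
    a=[int(t*k) for t in (x0,y0,x1,y1)]; s=g[a[1]:a[3],a[0]:a[2]]
    v,u=np.where(s<60); m=np.zeros_like(s);m[v,u]=1
    c,lab,st,_=cv2.connectedComponentsWithStats(m); i=1+st[1:,4].argmax(); v,u=np.where(lab==i)
    P=atz(f,u+a[0],v+a[1],0.01); print(n,len(u),rect(P), P[:,:2].mean(0).round(4))
# layers of pile
sub=np.s_[225:275,320:415]; w=W[sub].reshape(-1,3)
h,e=np.histogram(w[:,2],bins=np.arange(0,0.16,0.004)); print(dict(zip(e[:-1].round(3),h)))
for n,zz in dict(carton=.142,tin=.102,card=.07,domino=.034).items():
    q=w[abs(w[:,2]-zz)<0.01]; print(n,len(q),rect(q) if len(q)>5 else '')
for n,sb in dict(clock=np.s_[230:270,100:155],watch=np.s_[90:135,220:260],pink=np.s_[280:318,330:368]).items():
    q=W[sb].reshape(-1,3); q=q[q[:,2]>.008]; print(n,rect(q),q[:,2].max(), q[:,:2].min(0),q[:,:2].max(0))
c=f['img'][225:275,318:418,::-1]; a=cv2.resize(c,(800,400),interpolation=cv2.INTER_CUBIC)
cv2.imwrite('pics/pile_top.png',a)
s=load('side'); c=s['img'][110:195,290:360,::-1]; cv2.imwrite('pics/pile_side.png',cv2.resize(c,(490,595),interpolation=cv2.INTER_CUBIC))
E
```

```text
counter z 0.0007152054112433692 0.01784060431074604 0.004069010416666667
square 20 [ 663.9 -224.7   44.6    3.     2.9] [ 0.6645 -0.2246]
round 13 [628.9 228.3   4.4  33.5  63.4] [0.6299 0.2276]
oblong 6 [495.7   2.1   0.   11.8   1.5] [0.4957 0.0021]
long 14 [680.5   2.3   0.   31.7   1.5] [0.6805 0.0023]
{np.float64(0.0): np.int64(1296), np.float64(0.004): np.int64(85), np.float64(0.008): np.int64(8), np.float64(0.012): np.int64(5), np.float64(0.016): np.int64(7), np.float64(0.02): np.int64(7), np.float64(0.024): np.int64(16), np.float64(0.028): np.int64(110), np.float64(0.032): np.int64(584), np.float64(0.036): np.int64(161), np.float64(0.04): np.int64(9), np.float64(0.044): np.int64(13), np.float64(0.048): np.int64(10), np.float64(0.052): np.int64(11), np.float64(0.056): np.int64(6), np.float64(0.06): np.int64(15), np.float64(0.064): np.int64(56), np.float64(0.068): np.int64(279), np.float64(0.072): np.int64(60), np.float64(0.076): np.int64(14), np.float64(0.08): np.int64(9), np.float64(0.084): np.int64(10), np.float64(0.088): np.int64(1), np.float64(0.092): np.int64(7), np.float
[... 291 characters left out ...]
t64(0.132): np.int64(8), np.float64(0.136): np.int64(64), np.float64(0.14): np.int64(397), np.float64(0.144): np.int64(66), np.float64(0.148): np.int64(0), np.float64(0.152): np.int64(0)}
carton 535 [ 461.3 -259.9   46.1   46.7    9.3]
tin 217 [ 464.8 -254.7   63.9   51.7    0.7]
card 424 [ 462.1 -261.6   61.9   95.5   11. ]
domino 880 [ 460.  -271.9  179.9   61.2   89.9]
clock [451.4 273.1  42.2  79.2   1.2] 0.09170288285214934 [0.42986846 0.23369969] [0.47298893 0.31290668]
watch [785.2  36.3  66.6  54.5  19.1] 0.07466142392376729 [0.74734679 0.00093588] [0.82027843 0.06876017]
pink [ 354.1 -225.7   49.1   47.2   22. ] 0.04781281432869733 [ 0.32417365 -0.2540898 ] [ 0.38358374 -0.19569337]
```

View pics/pile_top.png

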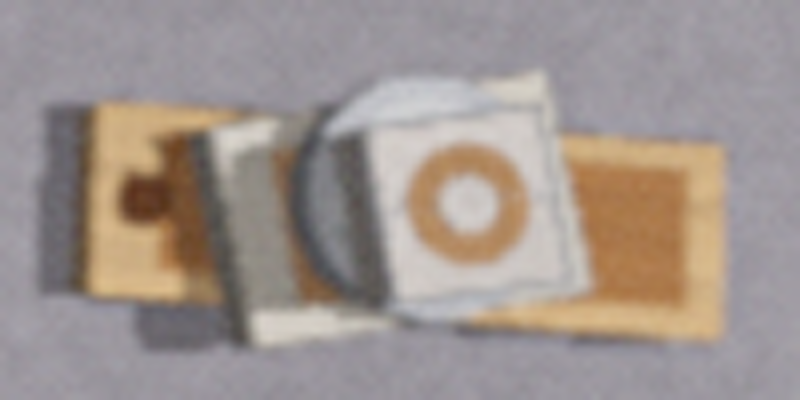

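View pics/pile_side.png

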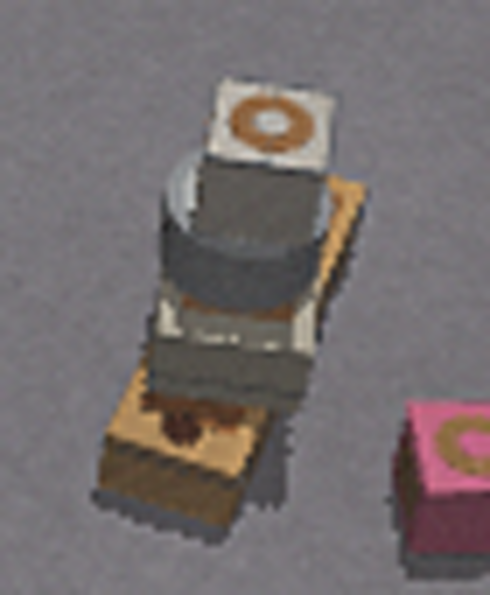

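The pile crops show the carton top with corners at crop px (372,128), (550,105), (590,288) and (395,303). The tin is beneath it, then the card box, then the domino box running (95,103)-(725,145). The depth layers match the expected heights of 142, 102, 70 and 34 mm. Now I'll measure the trays.

```bash
cat >> h.py <<'E'
def plan(tgt,az,step=4.0,op=None,s=None):
    """print rows from measured pose to tgt (m), tool-y azimuth az (deg), tool down"""
    s=s or bot.state(); p=np.array(s['tcp_pos']); M=R.from_rotvec(s['ee_rot']).as_matrix()
    a0=np.degrees(np.arctan2(M[1,1],M[0,1])); da=(az-a0+90)%180-90
    d=np.array(tgt)-p; n=int(np.ceil(max(np.linalg.norm(d)*100/step,abs(da)/8,1)))
    tilt=np.degrees(np.arccos(np.clip(-M[2,2],-1,1)))
    print('at',p.round(4),'az',round(a0,1),'tilt',tilt.round(2),'w',round(float(s['width']),4),'F',np.round(s['contact_force'],1),'gf',round(float(s['gripper_force']),1),'t',round(s['t'],1),'da',round(da,1),'n',n)
    for i in range(n):
        a=np.radians(a0+da*i/n); X=np.array([-np.sin(a),np.cos(a),0]);Y=np.array([np.cos(a),np.sin(a),0])
        q=d/n*100; print([round(float(q@X),2),round(float(q@Y),2),round(float(-q[2]),2),0,0,round(-da/n,2)])
def rect(P):
    r=cv2.minAreaRect((np.asarray(P)[:,:2]*1000).astype(np.float32)); return np.round(np.r_[r[0],r[1],r[2]],1)
E
python3 - <<'E'
from h import *
f=load('top'); g=cv2.GaussianBlur(cv2.cvtColor(f['img'],cv2.COLOR_RGB2GRAY),(3,3),0)
k=.64; tiles=[]
for n,(cx,cy) in dict(square=(561,266),round=(224,263),oblong=(396,393),long=(398,271)).items():
    x0=int(cx*k)-48;y0=int(cy*k)-30
    t=cv2.resize(f['img'][y0:y0+60,x0:x0+96,::-1],None,fx=4,fy=4,interpolation=cv2.INTER_CUBIC); tiles.append(t)
    s=g[y0:y0+60,x0:x0+96]; fl=s[27:34,40:56].mean(); bg=np.median(g[330:370,100:300])
    m=(s<(fl+bg)/2).astype(np.uint8); m=cv2.morphologyEx(m,cv2.MORPH_CLOSE,np.ones((3,3))); m=cv2.morphologyEx(m,cv2.MORPH_OPEN,np.ones((9,9)))
    c,lab,st,_=cv2.connectedComponentsWithStats(m); i=1+st[1:,4].argmax(); v,u=np.where(lab==i)
    print(n,(x0,y0),fl,bg,len(u),rect(atz(f,u+x0,v+y0,.008)))
cv2.imwrite('pics/trays.png',np.vstack([np.hstack(tiles[:2]),np.hstack(tiles[2:])]))
plan([.47,.25,.26],40); 
E
```

```text
square (311, 140) 127.5625 152.0 964 [ 659.5 -257.1   76.2   76.9    4.2]
round (95, 138) 126.49107142857143 152.0 1184 [650.6 263.4  91.7  89.9   1.6]
oblong (205, 221) 127.25892857142857 152.0 1971 [456.5  -6.1  91.5 122.8   9.5]
long (206, 143) 127.15178571428571 152.0 2927 [645.2  -5.5  87.2 207.1   3.8]
at [0.1892 0.5951 0.2306] az 72.4 tilt 0.08 w 0.0852 F [0.3 0.5 0.5] gf 0.0 t 0.1 da -32.4 n 12
[-3.1, -2.03, -0.24, 0, 0, np.float64(2.7)]
[-3.19, -1.88, -0.24, 0, 0, np.float64(2.7)]
[-3.28, -1.73, -0.24, 0, 0, np.float64(2.7)]
[-3.36, -1.58, -0.24, 0, 0, np.float64(2.7)]
[-3.43, -1.42, -0.24, 0, 0, np.float64(2.7)]
[-3.49, -1.25, -0.24, 0, 0, np.float64(2.7)]
[-3.55, -1.09, -0.24, 0, 0, np.float64(2.7)]
[-3.59, -0.92, -0.24, 0, 0, np.float64(2.7)]
[-3.63, -0.75, -0.24, 0, 0, np.float64(2.7)]
[-3.66, -0.58, -0.24, 0, 0, np.float64(2.7)]
[-3.69, -0.4, -0.24, 0, 0, np.float64(2.7)]
[-3.7, -0.23, -0.24, 0, 0, np.float64(2.7)]
```

View pics/trays.png

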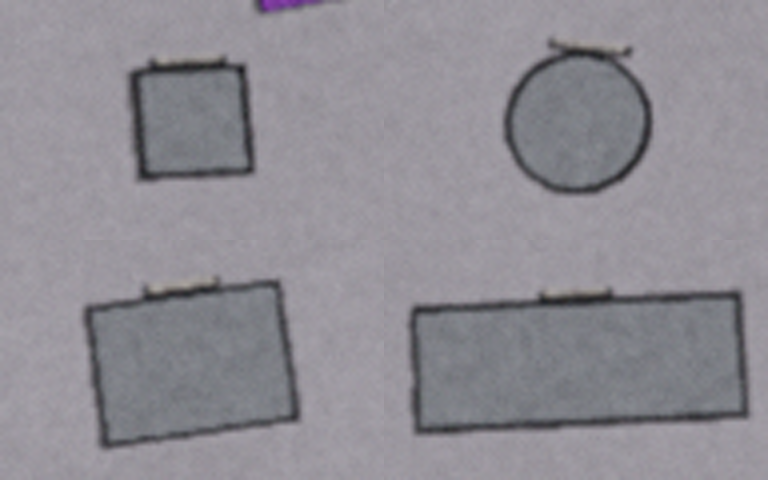

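The tray crops show the outer corners clearly, with the ticket strips on the +x (upper) sides. Square corners: (132,71), (245,66), (254,172), (140,180). The round tray spans 506–652 by 52–193. I read the corners of the oblong and long trays the same way, and I'll start moving now.

Call:
{"fn": "servo_tool", "kwargs": {
  "plan": [
    [1, -3.1, -2, -0.3, 0, 0, 2.7],
    [1, -3.2, -1.9, -0.3, 0, 0, 2.7],
    [1, -3.3, -1.7, -0.3, 0, 0, 2.7],
    [1, -3.4, -1.6, -0.3, 0, 0, 2.7],
    [1, -3.4, -1.4, -0.3, 0, 0, 2.7],
    [1, -3.5, -1.3, -0.3, 0, 0, 2.7],
    [1, -3.6, -1.1, -0.3, 0, 0, 2.7],
    [1, -3.6, -0.9, -0.3, 0, 0, 2.7]
  ]
}}

```text
t: 0.9
tcp_pos: [0.378, 0.3634, 0.2552]
ee_rot: [-1.057, -2.958, 0.001]
contact_force: [-0.1, -0.1, 0.4]
width: 0.0852
gripper_force: 0.0
```

```bash
python3 - <<'E'
from h import *
f=load('top')
def tile(pts,ox,oy,x0,y0,z=.01):
    p=np.array(pts,float)-[ox,oy]; p=(p+.5)/4-.5+[x0,y0]; return atz(f,p[:,0],p[:,1],z)
for n,a in dict(square=([(132,71),(245,66),(254,172),(140,180)],0,0,311,140),round=([(506,122),(579,52),(652,122),(579,193)],384,0,95,138),
  oblong=([(85,309),(279,282),(299,418),(104,446)],0,240,205,221),long=([(413,309),(741,293),(748,415),(417,432)],384,240,206,143)).items():
    P=tile(*a)[:,:2]; e=np.diff(np.r_[P,P[:1]],axis=0)
    print(n,P.mean(0).round(4),'sides',np.linalg.norm(e,axis=1).round(4),'ang',(np.degrees(np.arctan2(e[:,1],e[:,0]))%90).round(1))
    print(P.round(3).tolist())
c=np.array([(372,128),(550,105),(590,288),(395,303)]);c=(c+.5)/8-.5+[318,225];P=atz(f,c[:,0],c[:,1],.142)[:,:2];e=np.diff(np.r_[P,P[:1]],axis=0);print('carton',P.mean(0),np.linalg.norm(e,axis=1),np.degrees(np.arctan2(e[:,1],e[:,0]))%90)
plan([.461,-.26,.235],9,step=5); 
E
```

```text
square [ 0.6569 -0.258 ] sides [0.0685 0.0655 0.0686 0.0674] ang [4.  3.8 5.5 3.8]
[[0.688, -0.222], [0.692, -0.29], [0.627, -0.294], [0.62, -0.226]]
round [0.6484 0.2629] sides [0.0606 0.0629 0.0607 0.0629] ang [47.5 47.8 47.5 47.7]
[[0.647, 0.307], [0.692, 0.266], [0.65, 0.219], [0.605, 0.26]]
oblong [ 0.4551 -0.0063] sides [0.1159 0.0801 0.115  0.0804] ang [ 9.4  9.4  9.5 10.1]
[[0.485, 0.058], [0.504, -0.057], [0.425, -0.07], [0.406, 0.044]]
long [ 0.6432 -0.0062] sides [0.2    0.0755 0.1996 0.0759] ang [4.3 3.9 4.5 4.1]
[[0.673, 0.096], [0.689, -0.103], [0.613, -0.108], [0.598, 0.091]]
carton [ 0.46085683 -0.26229263] [0.04612753 0.04701587 0.04968118 0.04452114] [ 8.97230896 10.90677991  6.07794904  6.52229175]
at [0.378  0.3634 0.2552] az 50.7 tilt 0.03 w 0.0852 F [-0.1 -0.1  0.4] gf 0.0 t 0.9 da -41.7 n 13
[-3.53, -3.3, 0.16, 0, 0, np.float64(3.2)]
[-3.71, -3.1, 0.16, 0, 0, np.float64(3.2)]
[-3.88, -2.89, 0.16, 0, 0, np.float64(3.2)]
[-4.04, -2.67, 0.16, 0, 0, np.float64(3.2)]
[-4.18, -2.44, 0.16, 0, 0, np.float64(3.2)]
[-4.31, -2.2, 0.16, 0, 0, np.float64(3.2)]
[-4.42, -1.96, 0.16, 0, 0, np.float64(3.2)]
[-4.53, -1.71, 0.16, 0, 0, np.float64(3.2)]
[-4.62, -1.45, 0.16, 0, 0, np.float64(3.2)]
[-4.69, -1.19, 0.16, 0, 0, np.float64(3.2)]
[-4.75, -0.93, 0.16, 0, 0, np.float64(3.2)]
[-4.79, -0.66, 0.16, 0, 0, np.float64(3.2)]
[-4.82, -0.39, 0.16, 0, 0, np.float64(3.2)]
```

Call:
{"fn": "servo_tool", "kwargs": {
  "plan": [
    [1, -3.5, -3.3, 0, 0, 0, 3.2],
    [1, -3.7, -3.1, 0, 0, 0, 3.2],
    [1, -3.9, -2.9, 0, 0, 0, 3.2],
    [1, -4, -2.7, 0, 0, 0, 3.2],
    [1, -4.2, -2.4, 0, 0, 0, 3.2],
    [1, -4.3, -2.2, 0, 0, 0, 3.2],
    [1, -4.4, -2, 0, 0, 0, 3.2],
    [1, -4.5, -1.7, 0, 0, 0, 3.2]
  ]
}}

```text
t: 1.7
tcp_pos: [0.428, -0.02, 0.2553]
ee_rot: [1.687, 2.65, 0.0]
contact_force: [0.8, 0.5, 0.9]
width: 0.0851
gripper_force: 0.0
```

Call:
{"fn": "servo_tool", "kwargs": {
  "plan": [
    [1, -4.6, -1.5, 0, 0, 0, 3.2],
    [1, -4.7, -1.2, 0.4, 0, 0, 3.2],
    [1, -4.8, -0.9, 0.4, 0, 0, 3.2],
    [1, -4.8, -0.7, 0.4, 0, 0, 3.2],
    [1, -4.4, -0.4, 0.4, 0, 0, 3.2],
    [1, 0, 0, 0, 0, 0, 0],
    [1, 0, 0, 0, 0, 0, 0]
  ]
}}

```text
t: 2.4
tcp_pos: [0.4587, -0.255, 0.2386]
ee_rot: [-2.038, -2.389, 0.0]
contact_force: [-0.0, 0.3, 0.6]
width: 0.0854
gripper_force: 0.0
```

```bash
python3 -c "
from h import *
plan([.461,-.261,.112],8.8,step=4)"
```

```text
at [ 0.4587 -0.255   0.2386] az 9.1 tilt 0.1 w 0.0854 F [-0.   0.3  0.6] gf 0.0 t 2.4 da -0.3 n 4
[-0.16, 0.03, 3.16, 0, 0, np.float64(0.06)]
[-0.16, 0.03, 3.16, 0, 0, np.float64(0.06)]
[-0.16, 0.03, 3.16, 0, 0, np.float64(0.06)]
[-0.16, 0.03, 3.16, 0, 0, np.float64(0.06)]
```

Call:
{"fn": "servo_tool", "kwargs": {
  "plan": [
    [1, -0.2, 0, 3.2, 0, 0, 0],
    [1, -0.2, 0, 3.2, 0, 0, 0],
    [1, -0.1, 0.1, 3.2, 0, 0, 0],
    [1, -0.1, 0, 2, 0, 0, 0],
    [1, 0, 0, 1, 0, 0, 0],
    [1, 0, 0, 0, 0, 0, 0]
  ],
  "grip_force": 25
}}

```text
t: 3.0
tcp_pos: [0.4606, -0.2587, 0.1124]
ee_rot: [-2.033, -2.391, 0.001]
contact_force: [0.5, -0.0, -0.4]
width: 0.0856
gripper_force: 0.0
```

Call:
{"fn": "servo_tool", "kwargs": {
  "plan": [
    [0.5, 0, 0, 0, 0, 0, 0],
    [0.3, 0, 0, 0, 0, 0, 0],
    [0, 0, 0, 0, 0, 0, 0],
    [0, 0, 0, 0, 0, 0, 0],
    [0, 0, 0, 0, 0, 0, 0],
    [0, 0, 0, 0, 0, 0, 0]
  ]
}}

```text
t: 3.6
tcp_pos: [0.4619, -0.2605, 0.1146]
ee_rot: [2.036, 2.39, 0.001]
contact_force: [-0.6, 1.7, 6.8]
width: 0.0454
gripper_force: 26.3
```

```bash
python3 -c "
from h import *
f=get('top'); f=get('side')
cv2.imwrite('pics/grip1.png',cv2.resize(f['img'][90:210,260:400,::-1],(700,600),interpolation=cv2.INTER_CUBIC))
plan([.461,-.261,.112],8.8,step=4)"
```

```text
at [ 0.462  -0.2605  0.1146] az 9.2 tilt 0.12 w 0.0455 F [-0.8  1.2  6.9] gf 26.3 t 3.7 da -0.4 n 1
[-0.03, -0.1, 0.26, 0, 0, np.float64(0.36)]
```

View pics/grip1.png

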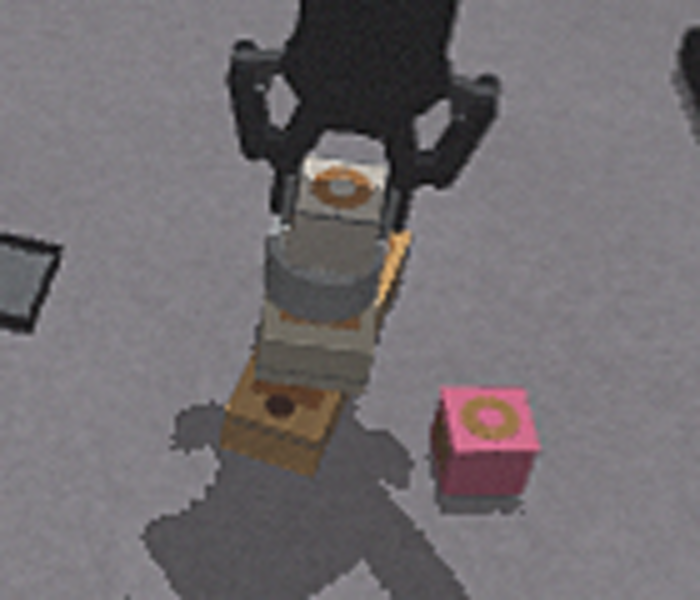

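The carton is held at 45.5 mm wide, both pads on it, with the pile undisturbed. Lifting.

Call:
{"fn": "servo_tool", "kwargs": {
  "plan": [
    [0, 0, 0, -0.4, 0, 0, 0],
    [0, 0, 0, -0.8, 0, 0, 0],
    [0, 0, 0, -1.5, 0, 0, 0],
    [0, 0, 0, -2, 0, 0, 0],
    [0, 0, 0, -2, 0, 0, 0],
    [0, 0, 0, -1, 0, 0, 0],
    [0, 0, 0, 0, 0, 0, 0]
  ]
}}

```text
t: 4.4
tcp_pos: [0.4621, -0.2607, 0.192]
ee_rot: [2.035, 2.389, 0.001]
contact_force: [1.2, 0.3, -1.3]
width: 0.0455
gripper_force: 26.0
```

```bash
python3 -c "
from h import *
plan([.657,-.258,.12],4.2,step=3)"
```

```text
at [ 0.4621 -0.2607  0.192 ] az 9.2 tilt 0.19 w 0.0455 F [ 1.2  0.3 -1.3] gf 26.0 t 4.4 da -5.0 n 7
[-0.4, 2.75, 1.03, 0, 0, np.float64(0.71)]
[-0.37, 2.76, 1.03, 0, 0, np.float64(0.71)]
[-0.34, 2.76, 1.03, 0, 0, np.float64(0.71)]
[-0.3, 2.77, 1.03, 0, 0, np.float64(0.71)]
[-0.27, 2.77, 1.03, 0, 0, np.float64(0.71)]
[-0.23, 2.77, 1.03, 0, 0, np.float64(0.71)]
[-0.2, 2.78, 1.03, 0, 0, np.float64(0.71)]
```

Call:
{"fn": "servo_tool", "kwargs": {
  "plan": [
    [0, -0.3, 2, 0, 0, 0, 0.7],
    [0, -0.4, 3.1, 0.5, 0, 0, 0.7],
    [0, -0.4, 3.1, 1, 0, 0, 0.7],
    [0, -0.3, 3.1, 1.5, 0, 0, 0.7],
    [0, -0.3, 3.1, 1.5, 0, 0, 0.7],
    [0, -0.2, 3, 1.5, 0, 0, 0.7],
    [0, -0.2, 2, 1.2, 0, 0, 0.8],
    [0, 0, 0, 0, 0, 0, 0]
  ]
}}

```text
t: 5.2
tcp_pos: [0.657, -0.2562, 0.1147]
ee_rot: [-2.136, -2.299, 0.002]
contact_force: [-0.5, -0.2, -1.6]
width: 0.0457
gripper_force: 26.1
```

```bash
python3 -c "
from h import *
plan([.657,-.258,.0156],4.2,step=2.5)
f=get('side');cv2.imwrite('pics/place1.png',cv2.resize(f['img'][90:210,210:350,::-1],(700,600),interpolation=cv2.INTER_CUBIC))"
```

```text
at [ 0.657  -0.2562  0.1147] az 4.2 tilt 0.19 w 0.0457 F [-0.5 -0.2 -1.6] gf 26.1 t 5.2 da -0.0 n 4
[-0.05, -0.0, 2.48, 0, 0, np.float64(0.01)]
[-0.05, -0.0, 2.48, 0, 0, np.float64(0.01)]
[-0.05, -0.0, 2.48, 0, 0, np.float64(0.01)]
[-0.05, -0.0, 2.48, 0, 0, np.float64(0.01)]
```

Call:
{"fn": "servo_tool", "kwargs": {
  "plan": [
    [0, 0, 0, 2.5, 0, 0, 0],
    [0, -0.1, 0, 2.5, 0, 0, 0],
    [0, -0.1, 0, 2, 0, 0, 0],
    [0, 0, 0, 1.2, 0, 0, 0],
    [0, 0, 0, 0.7, 0, 0, 0],
    [0, 0, 0, 0.3, 0, 0, 0],
    [0, 0, 0, 0, 0, 0, 0]
  ]
}}

```text
t: 5.95
tcp_pos: [0.6568, -0.2592, 0.0266]
ee_rot: [2.139, 2.3, 0.0]
contact_force: [-0.2, -1.1, -0.4]
width: 0.0457
gripper_force: 26.2
```

Call:
{"fn": "servo_tool", "kwargs": {
  "plan": [
    [0, 0, 0, 0.2, 0, 0, 0],
    [0, 0, 0, 0.2, 0, 0, 0],
    [0, 0, 0, 0.1, 0, 0, 0],
    [0, 0, 0, 0, 0, 0, 0]
  ]
}}

```text
t: 6.35
tcp_pos: [0.6566, -0.2591, 0.0214]
ee_rot: [2.139, 2.301, -0.0]
contact_force: [-0.0, -0.0, -1.2]
width: 0.0453
gripper_force: 26.2
```

Call:
{"fn": "servo_tool", "kwargs": {
  "plan": [
    [0, 0, 0, 0.2, 0, 0, 0],
    [0, 0, 0, 0.2, 0, 0, 0],
    [0, 0, 0, 0.1, 0, 0, 0],
    [0, 0, 0, 0, 0, 0, 0]
  ]
}}

```text
t: 6.75
tcp_pos: [0.6564, -0.259, 0.016]
ee_rot: [-2.139, -2.3, 0.0]
contact_force: [-0.9, 1.0, -0.9]
width: 0.0458
gripper_force: 26.2
```

Call:
{"fn": "servo_tool", "kwargs": {
  "plan": [
    [0, 0, 0, 0.1, 0, 0, 0],
    [0, 0, 0, 0, 0, 0, 0]
  ]
}}

```text
t: 6.95
tcp_pos: [0.6567, -0.2591, 0.0157]
ee_rot: [2.139, 2.301, 0.0]
contact_force: [-1.7, 0.5, 2.7]
width: 0.0454
gripper_force: 26.6
```

```bash
python3 -c "
from h import *
plan([.657,-.258,.0156],4.2,step=2.5)
f=get('side');cv2.imwrite('pics/place1.png',cv2.resize(f['img'][100:180,210:310,::-1],(700,560),interpolation=cv2.INTER_CUBIC))"
```

```text
at [ 0.6567 -0.2591  0.0157] az 4.2 tilt 0.0 w 0.0454 F [-1.7  0.5  2.7] gf 26.6 t 7.0 da 0.0 n 1
[0.11, 0.04, 0.01, 0, 0, np.float64(-0.04)]
```

View pics/place1.png

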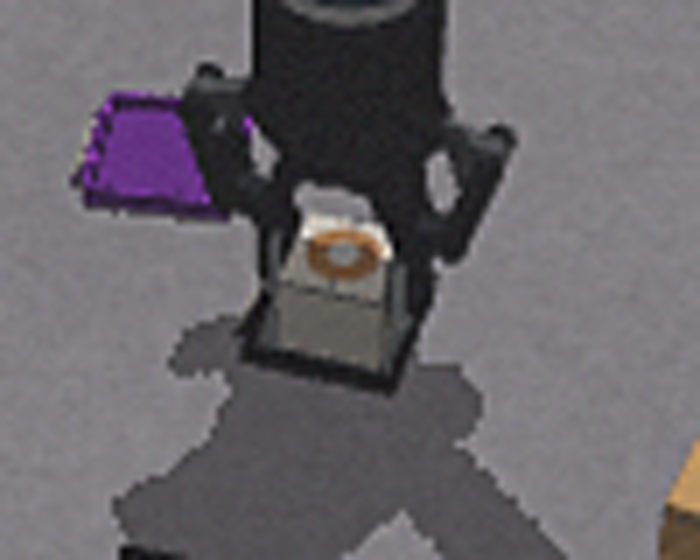

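The carton is on the felt inside the rim, at exactly the expected contact height. Releasing and lifting.

Call:
{"fn": "servo_tool", "kwargs": {
  "plan": [
    [0.6, 0, 0, 0, 0, 0, 0],
    [0.7, 0, 0, 0, 0, 0, 0],
    [0.85, 0, 0, 0, 0, 0, 0],
    [1, 0, 0, 0, 0, 0, 0],
    [1, 0, 0, 0, 0, 0, 0]
  ]
}}

```text
t: 7.5
tcp_pos: [0.6566, -0.2592, 0.0153]
ee_rot: [-2.139, -2.301, 0.0]
contact_force: [0.3, -0.2, -0.8]
width: 0.0855
gripper_force: 0.0
```

Call:
{"fn": "servo_tool", "kwargs": {
  "plan": [
    [1, 0, 0, -1, 0, 0, 0],
    [1, 0, 0, -3, 0, 0, 0],
    [1, 0, 0, -4, 0, 0, 0],
    [1, 0, 0, -4, 0, 0, 0],
    [1, 0, 0, -4, 0, 0, 0],
    [1, 4, 0, -2, 0, 0, 0],
    [1, 4.5, 0, 0, 0, 0, 0],
    [1, 4.5, 0, 0, 0, 0, 0]
  ]
}}

```text
t: 8.3
tcp_pos: [0.6475, -0.1287, 0.1976]
ee_rot: [2.139, 2.297, 0.003]
contact_force: [0.1, 0.1, -1.1]
width: 0.0854
gripper_force: 0.0
```

```bash
cat >> h.py <<'E'
def layer(W,zz,x0,x1,y0,y1,tol=.008):
    w=W.reshape(-1,3); m=(abs(w[:,2]-zz)<tol)&(w[:,0]>x0)&(w[:,0]<x1)&(w[:,1]>y0)&(w[:,1]<y1); return w[m]
E
python3 - <<'E'
from h import *
f=get('top');W=cloud(f)
q=layer(W,.043,.61,.70,-.31,-.21);print('carton',len(q),rect(q))
q=layer(W,.102,.40,.52,-.33,-.19); print('tin',len(q),rect(q)); c,r=cv2.minEnclosingCircle((q[:,:2]*1000).astype(np.float32)); print(c,r,q[:,:2].mean(0))
q=layer(W,.07,.40,.53,-.35,-.18); print('card',rect(q))
q=layer(W,.034,.40,.53,-.38,-.15); print('dom',rect(q))
cv2.imwrite('pics/after1.png',cv2.resize(f['img'][140:280,318:418,::-1],(428,600),interpolation=cv2.INTER_CUBIC))
plan([.464,-.2575,.19],10,step=4)
E
```

```text
carton 0 [0. 0. 0. 0. 0.]
tin 0 [0. 0. 0. 0. 0.]
(0.0, 0.0) 0.0 [nan nan]
card [0. 0. 0. 0. 0.]
dom [ 475.6 -358.6    3.6   15.9   85.8]
at [ 0.6463 -0.1219  0.1967] az 4.3 tilt 0.17 w 0.0852 F [-0.9  3.6 -0.7] gf 0.0 t 8.3 da 5.7 n 6
[-2.03, -3.2, 0.11, 0, 0, np.float64(-0.95)]
[-1.97, -3.23, 0.11, 0, 0, np.float64(-0.95)]
[-1.92, -3.26, 0.11, 0, 0, np.float64(-0.95)]
[-1.87, -3.3, 0.11, 0, 0, np.float64(-0.95)]
[-1.81, -3.33, 0.11, 0, 0, np.float64(-0.95)]
[-1.75, -3.36, 0.11, 0, 0, np.float64(-0.95)]<stdin>:4: RuntimeWarning: Mean of empty slice.
  ret = um.true_divide(
```

View pics/after1.png

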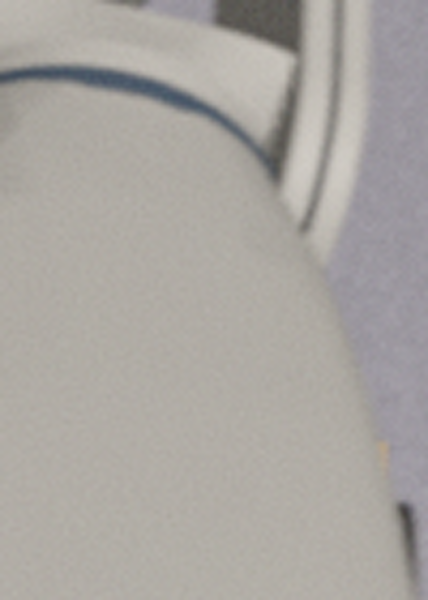

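The arm covers the top view, so I'll use the side camera's depth.

```bash
python3 - <<'E'
from h import *
f=get('side');W=cloud(f)
q=layer(W,.043,.61,.70,-.31,-.21);print('carton',len(q),rect(q) if len(q) else '')
q=layer(W,.102,.40,.52,-.33,-.19,.006)
if len(q): print('tin',len(q),rect(q)); c,r=cv2.minEnclosingCircle((q[:,:2]*1000).astype(np.float32)); print(c,r,q.mean(0))
q=layer(W,.07,.40,.53,-.35,-.18); print('card',len(q),rect(q))
q=layer(W,.034,.40,.53,-.38,-.15); print('dom',len(q),rect(q))
E
```

```text
carton 209 [ 655.4 -260.6   47.1   51.2    5.4]
tin 349 [ 462.5 -262.5   64.5   65.6   76.5]
(460.9279479980469, -263.01458740234375) 35.250343322753906 [ 0.46243426 -0.26006627  0.10242246]
card 231 [ 454.9 -235.2   63.4   46.7   15.8]
dom 322 [ 452.1 -272.3  182.2   65.4   85.9]
```

Call:
{"fn": "servo_tool", "kwargs": {
  "plan": [
    [1, -2, -3.2, 0.1, 0, 0, -1],
    [1, -2, -3.2, 0.1, 0, 0, -1],
    [1, -2, -3.3, 0.1, 0, 0, -1],
    [1, -1.9, -3.3, 0.1, 0, 0, -1],
    [1, -1.9, -3.3, 0.1, 0, 0, -1],
    [1, -1.9, -3.2, 0.1, 0, 0, -0.8],
    [1, 0, 0, 0, 0, 0, 0]
  ]
}}

```text
t: 9.1
tcp_pos: [0.4639, -0.2707, 0.1897]
ee_rot: [-2.024, -2.402, 0.002]
contact_force: [0.6, 0.1, -0.6]
width: 0.0853
gripper_force: 0.0
```

```bash
python3 -c "
from h import *
plan([.4645,-.2614,.0745],10,step=3)"
```

```text
at [ 0.4639 -0.2707  0.1897] az 9.8 tilt 0.08 w 0.0853 F [ 0.6  0.1 -0.6] gf 0.0 t 9.1 da 0.2 n 4
[0.23, 0.06, 2.88, 0, 0, np.float64(-0.06)]
[0.23, 0.06, 2.88, 0, 0, np.float64(-0.06)]
[0.23, 0.06, 2.88, 0, 0, np.float64(-0.06)]
[0.23, 0.06, 2.88, 0, 0, np.float64(-0.06)]
```

Call:
{"fn": "servo_tool", "kwargs": {
  "plan": [
    [1, 0.4, 0.1, 2, 0, 0, 0],
    [1, 0.4, 0.1, 3, 0, 0, 0],
    [1, 0.1, 0, 3, 0, 0, 0],
    [1, 0, 0, 2, 0, 0, 0],
    [1, 0, 0, 1, 0, 0, 0],
    [1, 0, 0, 0.5, 0, 0, 0],
    [1, 0, 0, 0, 0, 0, 0]
  ],
  "grip_force": 30
}}

```text
t: 9.8
tcp_pos: [0.4678, -0.2593, 0.0744]
ee_rot: [2.02, 2.406, 0.0]
contact_force: [-1.1, 0.4, -0.1]
width: 0.085
gripper_force: 0.0
```

Call:
{"fn": "servo_tool", "kwargs": {
  "plan": [
    [0.8, 0, 0, 0, 0, 0, 0],
    [0.7, 0, 0, 0, 0, 0, 0],
    [0.5, 0, 0, 0, 0, 0, 0],
    [0.5, 0, 0, 0, 0, 0, 0],
    [0.5, 0, 0, 0, 0, 0, 0]
  ]
}}

```text
t: 10.3
tcp_pos: [0.4681, -0.2595, 0.0757]
ee_rot: [2.019, 2.404, 0.0]
contact_force: [-1.0, 1.5, 6.1]
width: 0.0649
gripper_force: 32.3
```

```bash
python3 -c "
from h import *
plan([.4645,-.2614,.0745],10,step=3)"
```

```text
at [ 0.4681 -0.2595  0.0757] az 10.0 tilt 0.11 w 0.0649 F [-1.   1.5  6.1] gf 32.3 t 10.3 da 0.0 n 1
[-0.12, -0.39, 0.12, 0, 0, np.float64(-0.04)]
```

Tin gripped. Lifting and carrying it.

Call:
{"fn": "servo_tool", "kwargs": {
  "plan": [
    [0.5, 0, 0, -0.4, 0, 0, 0],
    [0.5, 0, 0, -0.8, 0, 0, 0],
    [0.5, 0, 0, -1.5, 0, 0, 0],
    [0.5, 0, 0, -2, 0, 0, 0],
    [0.5, 0, 0, -2, 0, 0, 0],
    [0.5, 0, 0, -1.3, 0, 0, 0],
    [0.5, 0, 0, 0, 0, 0, 0]
  ]
}}

```text
t: 11.0
tcp_pos: [0.4686, -0.2597, 0.1565]
ee_rot: [2.017, 2.403, 0.001]
contact_force: [0.1, 0.8, -0.9]
width: 0.065
gripper_force: 33.5
```

```bash
python3 -c "
from h import *
plan([.648,.264,.15],10,step=4)
f=get('side');W=cloud(f);q=layer(W,.07,.40,.53,-.35,-.18); print('card',len(q),rect(q))"
```

```text
at [ 0.4686 -0.2597  0.1565] az 10.0 tilt 0.23 w 0.065 F [ 0.1  0.8 -0.9] gf 33.5 t 11.0 da 0.0 n 14
[3.46, 1.91, 0.05, 0, 0, np.float64(-0.0)]
[3.46, 1.91, 0.05, 0, 0, np.float64(-0.0)]
[3.46, 1.91, 0.05, 0, 0, np.float64(-0.0)]
[3.46, 1.91, 0.05, 0, 0, np.float64(-0.0)]
[3.46, 1.91, 0.05, 0, 0, np.float64(-0.0)]
[3.46, 1.91, 0.05, 0, 0, np.float64(-0.0)]
[3.46, 1.91, 0.05, 0, 0, np.float64(-0.0)]
[3.46, 1.91, 0.05, 0, 0, np.float64(-0.0)]
[3.46, 1.91, 0.05, 0, 0, np.float64(-0.0)]
[3.46, 1.91, 0.05, 0, 0, np.float64(-0.0)]
[3.46, 1.91, 0.05, 0, 0, np.float64(-0.0)]
[3.46, 1.91, 0.05, 0, 0, np.float64(-0.0)]
[3.46, 1.91, 0.05, 0, 0, np.float64(-0.0)]
[3.46, 1.91, 0.05, 0, 0, np.float64(-0.0)]
card 581 [ 460.3 -262.8   62.5   98.1   10.7]
```

Call:
{"fn": "servo_tool", "kwargs": {
  "plan": [
    [0.5, 1.2, 0.7, 0, 0, 0, 0],
    [0.5, 2.4, 1.4, 0, 0, 0, 0],
    [0.5, 3.4, 1.9, 0, 0, 0, 0],
    [0.5, 3.6, 2, 0, 0, 0, 0],
    [0.5, 3.6, 2, 0, 0, 0, 0],
    [0.5, 3.6, 2, 0, 0, 0, 0],
    [0.5, 3.6, 2, 0, 0, 0, 0],
    [0.5, 3.6, 2, 0, 0, 0, 0]
  ]
}}

```text
t: 11.85
tcp_pos: [0.5615, 0.014, 0.153]
ee_rot: [-2.019, -2.405, 0.002]
contact_force: [1.0, -0.3, -1.3]
width: 0.0645
gripper_force: 33.5
```

Call:
{"fn": "servo_tool", "kwargs": {
  "plan": [
    [0.5, 3.6, 2, 0, 0, 0, 0],
    [0.5, 3.6, 2, 0, 0, 0, 0],
    [0.5, 3.6, 2, 0, 0, 0, 0],
    [0.5, 3.6, 2, 0, 0, 0, 0],
    [0.5, 3.6, 2, 0, 0, 0, 0],
    [0.5, 2.4, 1.3, 0, 0, 0, 0],
    [0.5, 1.4, 0.8, 0, 0, 0, 0],
    [0.5, 0, 0, 0, 0, 0, 0]
  ]
}}

```text
t: 12.65
tcp_pos: [0.643, 0.2492, 0.1529]
ee_rot: [-2.017, -2.408, 0.002]
contact_force: [-0.4, -0.1, -1.7]
width: 0.0646
gripper_force: 33.6
```

```bash
python3 -c "
from h import *
plan([.648,.264,.0087],10,step=3)
f=get('top');cv2.imwrite('pics/tin.png',cv2.resize(f['img'][120:200,80:180,::-1],(600,480),interpolation=cv2.INTER_CUBIC))"
```

```text
at [0.643  0.2492 0.1529] az 10.1 tilt 0.08 w 0.0646 F [-0.4 -0.1 -1.7] gf 33.6 t 12.7 da -0.1 n 5
[0.27, 0.15, 2.88, 0, 0, np.float64(0.02)]
[0.27, 0.15, 2.88, 0, 0, np.float64(0.02)]
[0.27, 0.15, 2.88, 0, 0, np.float64(0.02)]
[0.27, 0.15, 2.88, 0, 0, np.float64(0.02)]
[0.27, 0.15, 2.88, 0, 0, np.float64(0.02)]
```

Call:
{"fn": "servo_tool", "kwargs": {
  "plan": [
    [0.5, 0.5, 0.3, 2, 0, 0, 0],
    [0.5, 0.5, 0.3, 3, 0, 0, 0],
    [0.5, 0.4, 0.2, 3, 0, 0, 0],
    [0.5, 0, 0, 2, 0, 0, 0],
    [0.5, 0, 0, 1.2, 0, 0, 0],
    [0.5, 0, 0, 0.7, 0, 0, 0],
    [0.5, 0, 0, 0.3, 0, 0, 0],
    [0.5, 0, 0, 0, 0, 0, 0]
  ]
}}

```text
t: 13.5
tcp_pos: [0.6493, 0.262, 0.0326]
ee_rot: [2.021, 2.405, 0.001]
contact_force: [0.6, -0.5, -0.8]
width: 0.065
gripper_force: 33.6
```

```bash
python3 -c "
from h import *
plan([.648,.264,.0087],10,step=1)
f=get('side');cv2.imwrite('pics/tin.png',cv2.resize(f['img'][240:340,130:255,::-1],(700,560),interpolation=cv2.INTER_CUBIC))"
```

```text
at [0.6493 0.262  0.0326] az 9.9 tilt 0.03 w 0.065 F [ 0.6 -0.5 -0.8] gf 33.6 t 13.5 da 0.1 n 3
[0.07, -0.03, 0.8, 0, 0, np.float64(-0.02)]
[0.07, -0.03, 0.8, 0, 0, np.float64(-0.02)]
[0.07, -0.03, 0.8, 0, 0, np.float64(-0.02)]
```

View pics/tin.png

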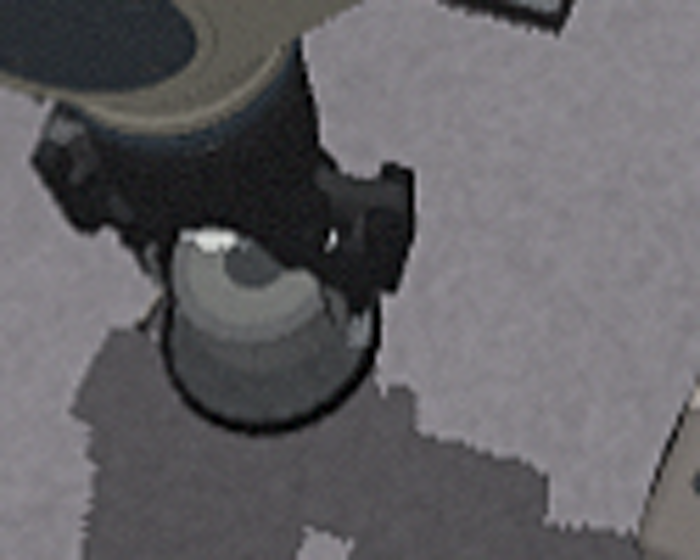

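The tin (px 265,310) hangs level, centred in the ring of the round tray (px 270,340). Lowering.

Call:
{"fn": "servo_tool", "kwargs": {
  "plan": [
    [0.5, 0.1, 0, 0.6, 0, 0, 0],
    [0.5, 0.1, 0, 0.6, 0, 0, 0],
    [0.5, 0, 0, 0.4, 0, 0, 0],
    [0.5, 0, 0, 0.2, 0, 0, 0],
    [0.5, 0, 0, 0.2, 0, 0, 0],
    [0.5, 0, 0, 0.1, 0, 0, 0],
    [0.5, 0, 0, 0, 0, 0, 0]
  ]
}}

```text
t: 14.25
tcp_pos: [0.6486, 0.2641, 0.0112]
ee_rot: [-2.02, -2.406, 0.0]
contact_force: [-0.3, 0.2, -1.4]
width: 0.0648
gripper_force: 33.6
```

Call:
{"fn": "servo_tool", "kwargs": {
  "plan": [
    [0.5, 0, 0, 0.1, 0, 0, 0],
    [0.5, 0, 0, 0.1, 0, 0, 0],
    [0.5, 0, 0, 0, 0, 0, 0]
  ]
}}

```text
t: 14.55
tcp_pos: [0.6486, 0.2641, 0.0092]
ee_rot: [-2.02, -2.406, 0.0]
contact_force: [-0.8, -0.3, -1.5]
width: 0.0649
gripper_force: 33.6
```

Call:
{"fn": "servo_tool", "kwargs": {
  "plan": [
    [0.5, 0, 0, 0.1, 0, 0, 0],
    [0.5, 0, 0, 0, 0, 0, 0]
  ]
}}

```text
t: 14.75
tcp_pos: [0.6488, 0.2642, 0.0088]
ee_rot: [2.02, 2.406, 0.0]
contact_force: [-0.7, -0.7, 3.6]
width: 0.0646
gripper_force: 33.8
```

The tin touched down at the predicted height. Releasing.

Call:
{"fn": "servo_tool", "kwargs": {
  "plan": [
    [0.8, 0, 0, 0, 0, 0, 0],
    [0.85, 0, 0, 0, 0, 0, 0],
    [1, 0, 0, 0, 0, 0, 0],
    [1, 0, 0, 0, 0, 0, 0],
    [1, 0, 0, 0, 0, 0, 0]
  ]
}}

```text
t: 15.25
tcp_pos: [0.6487, 0.2642, 0.0083]
ee_rot: [2.02, 2.406, -0.0]
contact_force: [-1.3, 0.6, 0.1]
width: 0.0855
gripper_force: 0.0
```

Call:
{"fn": "servo_tool", "kwargs": {
  "plan": [
    [1, 0, 0, -1, 0, 0, 0],
    [1, 0, 0, -2, 0, 0, 0],
    [1, 0, 0, -4, 0, 0, 0],
    [1, 0, 0, -4, 0, 0, 0],
    [1, -2, 0, -4, 0, 0, 0],
    [1, -4, -2, 0, 0, 0, 0],
    [1, -4, -2.2, 0, 0, 0, 0],
    [1, -4, -2.2, 0, 0, 0, 0]
  ]
}}

```text
t: 16.05
tcp_pos: [0.6099, 0.1141, 0.1609]
ee_rot: [2.018, 2.405, 0.004]
contact_force: [0.7, -0.1, 0.4]
width: 0.0852
gripper_force: 0.0
```

```bash
python3 - <<'E'
from h import *
f=get('top');W=cloud(f)
q=layer(W,.07,.40,.53,-.35,-.18); print('card',len(q),rect(q))
q=layer(W,.034,.40,.53,-.38,-.15); print('dom',len(q),rect(q))
q=layer(W,.043,.61,.70,-.31,-.21);print('carton',len(q),rect(q) if len(q) else '')
f=get('side');W=cloud(f)
q=layer(W,.035,.59,.71,.2,.32);print('tin',len(q),rect(q) if len(q) else '')
plan([.462,-.262,.16],10.8,step=5)
E
```

```text
card 1214 [ 462.3 -261.2   61.8   94.5   11.5]
dom 876 [ 457.7 -271.7  179.5   65.6   89.7]
carton 403 [ 655.7 -259.1   47.5   48.1    4. ]
tin 684 [648.3 261.8  64.1  65.5  29.9]
at [0.6081 0.1108 0.1602] az 9.8 tilt 0.06 w 0.0855 F [-0.5  0.6 -0.8] gf 0.0 t 16.1 da 1.0 n 9
[-3.81, -2.3, 0.0, 0, 0, np.float64(-0.12)]
[-3.8, -2.31, 0.0, 0, 0, np.float64(-0.12)]
[-3.8, -2.32, 0.0, 0, 0, np.float64(-0.12)]
[-3.79, -2.32, 0.0, 0, 0, np.float64(-0.12)]
[-3.79, -2.33, 0.0, 0, 0, np.float64(-0.12)]
[-3.78, -2.34, 0.0, 0, 0, np.float64(-0.12)]
[-3.78, -2.35, 0.0, 0, 0, np.float64(-0.12)]
[-3.77, -2.36, 0.0, 0, 0, np.float64(-0.12)]
[-3.77, -2.36, 0.0, 0, 0, np.float64(-0.12)]
```

Call:
{"fn": "servo_tool", "kwargs": {
  "plan": [
    [1, -3.8, -2.3, 0, 0, 0, 0],
    [1, -3.8, -2.3, 0, 0, 0, 0],
    [1, -3.8, -2.3, 0, 0, 0, 0],
    [1, -3.8, -2.3, 0, 0, 0, 0],
    [1, -3.8, -2.3, 0, 0, 0, 0],
    [1, -3.8, -2.3, 0, 0, 0, -0.5],
    [1, -3.8, -2.3, 0, 0, 0, -0.5],
    [1, -3.8, -2.3, 0, 0, 0, 0]
  ]
}}

```text
t: 16.95
tcp_pos: [0.4825, -0.218, 0.1601]
ee_rot: [1.997, 2.422, 0.001]
contact_force: [1.2, -0.2, 0.0]
width: 0.0856
gripper_force: 0.0
```

Call:
{"fn": "servo_tool", "kwargs": {
  "plan": [
    [1, -2.7, -1.7, 0, 0, 0, 0],
    [1, 0, 0, 0, 0, 0, 0],
    [1, 0, 0, 0, 0, 0, 0]
  ]
}}

```text
t: 17.25
tcp_pos: [0.4713, -0.2467, 0.1596]
ee_rot: [2.0, 2.42, 0.001]
contact_force: [0.6, 0.7, -0.1]
width: 0.0853
gripper_force: 0.0
```

```bash
python3 -c "
from h import *
plan([.4623,-.2612,.039],11,step=3)"
```

```text
at [ 0.4713 -0.2467  0.1596] az 10.9 tilt 0.11 w 0.0853 F [ 0.6  0.7 -0.1] gf 0.0 t 17.2 da 0.1 n 5
[-0.25, -0.23, 2.41, 0, 0, np.float64(-0.03)]
[-0.25, -0.23, 2.41, 0, 0, np.float64(-0.03)]
[-0.25, -0.23, 2.41, 0, 0, np.float64(-0.03)]
[-0.25, -0.23, 2.41, 0, 0, np.float64(-0.03)]
[-0.25, -0.23, 2.41, 0, 0, np.float64(-0.03)]
```

Call:
{"fn": "servo_tool", "kwargs": {
  "plan": [
    [1, -0.6, -0.6, 1, 0, 0, 0],
    [1, -0.6, -0.6, 2, 0, 0, 0],
    [1, 0, 0, 1, 0, 0, 0],
    [1, 0, 0, 0, 0, 0, 0]
  ],
  "grip_force": 30
}}

```text
t: 17.65
tcp_pos: [0.4604, -0.259, 0.1167]
ee_rot: [-1.996, -2.422, 0.001]
contact_force: [-0.6, -0.2, 0.1]
width: 0.0854
gripper_force: 0.0
```

```bash
python3 -c "
from h import *
plan([.4623,-.2612,.039],11,step=3)"
```

```text
at [ 0.4604 -0.259   0.1167] az 11.0 tilt 0.2 w 0.0854 F [-0.6 -0.2  0.1] gf 0.0 t 17.6 da -0.0 n 3
[-0.09, 0.05, 2.59, 0, 0, np.float64(0.0)]
[-0.09, 0.05, 2.59, 0, 0, np.float64(0.0)]
[-0.09, 0.05, 2.59, 0, 0, np.float64(0.0)]
```

Call:
{"fn": "servo_tool", "kwargs": {
  "plan": [
    [1, -0.2, 0.1, 1.5, 0, 0, 0],
    [1, 0, 0, 2, 0, 0, 0],
    [1, 0, 0, 2, 0, 0, 0],
    [1, 0, 0, 1.3, 0, 0, 0],
    [1, 0, 0, 0.7, 0, 0, 0],
    [1, 0, 0, 0.3, 0, 0, 0],
    [1, 0, 0, 0, 0, 0, 0]
  ]
}}

```text
t: 18.35
tcp_pos: [0.4628, -0.2621, 0.0403]
ee_rot: [1.999, 2.424, -0.0]
contact_force: [-0.2, 0.3, 0.2]
width: 0.0852
gripper_force: 0.0
```

Call:
{"fn": "servo_tool", "kwargs": {
  "plan": [
    [0.8, 0, 0, 0, 0, 0, 0],
    [0.7, 0, 0, 0, 0, 0, 0],
    [0.5, 0, 0, 0, 0, 0, 0],
    [0.5, 0, 0, 0, 0, 0, 0],
    [0.5, 0, 0, 0, 0, 0, 0]
  ]
}}

```text
t: 18.85
tcp_pos: [0.4631, -0.2623, 0.0412]
ee_rot: [1.998, 2.423, 0.0]
contact_force: [-1.2, 0.4, 6.2]
width: 0.0615
gripper_force: 33.6
```

```bash
python3 -c "
from h import *
plan([.4623,-.2612,.039],11,step=3)"
```

```text
at [ 0.4631 -0.2623  0.0412] az 11.0 tilt 0.07 w 0.0615 F [-1.2  0.4  6.2] gf 33.6 t 18.9 da 0.0 n 1
[0.12, -0.05, 0.22, 0, 0, np.float64(-0.03)]
```

Card box gripped. Lifting and carrying it.

Call:
{"fn": "servo_tool", "kwargs": {
  "plan": [
    [0.5, 0, 0, -0.4, 0, 0, 0],
    [0.5, 0, 0, -0.8, 0, 0, 0],
    [0.5, 0, 0, -1.5, 0, 0, 0],
    [0.5, 0, 0, -1.8, 0, 0, 0],
    [0.5, 0, 0, -1.5, 0, 0, 0],
    [0.5, 0, 0, -0.8, 0, 0, 0],
    [0.5, 0, 0, 0, 0, 0, 0]
  ]
}}

```text
t: 19.55
tcp_pos: [0.4634, -0.2625, 0.11]
ee_rot: [1.997, 2.421, 0.001]
contact_force: [1.2, -0.2, -1.1]
width: 0.0615
gripper_force: 33.3
```

```bash
python3 -c "
from h import *
plan([.455,-.007,.11],9.5,step=3)"
```

```text
at [ 0.4634 -0.2625  0.11  ] az 11.0 tilt 0.17 w 0.0615 F [ 1.2 -0.2 -1.1] gf 33.3 t 19.6 da -1.5 n 9
[2.81, 0.45, 0.0, 0, 0, np.float64(0.16)]
[2.81, 0.44, 0.0, 0, 0, np.float64(0.16)]
[2.81, 0.43, 0.0, 0, 0, np.float64(0.16)]
[2.81, 0.42, 0.0, 0, 0, np.float64(0.16)]
[2.81, 0.42, 0.0, 0, 0, np.float64(0.16)]
[2.81, 0.41, 0.0, 0, 0, np.float64(0.16)]
[2.81, 0.4, 0.0, 0, 0, np.float64(0.16)]
[2.81, 0.39, 0.0, 0, 0, np.float64(0.16)]
[2.81, 0.38, 0.0, 0, 0, np.float64(0.16)]
```

Call:
{"fn": "servo_tool", "kwargs": {
  "plan": [
    [0.5, 1.2, 0.2, 0, 0, 0, 0.2],
    [0.5, 2.4, 0.4, 0, 0, 0, 0.2],
    [0.5, 3.5, 0.5, 0, 0, 0, 0.2],
    [0.5, 4, 0.6, 0, 0, 0, 0.2],
    [0.5, 4, 0.6, 0, 0, 0, 0.2],
    [0.5, 4, 0.6, 0, 0, 0, 0.2],
    [0.5, 3, 0.4, 0, 0, 0, 0.2],
    [0.5, 2, 0.3, 0, 0, 0, 0.1]
  ]
}}

```text
t: 20.35
tcp_pos: [0.4536, -0.0159, 0.1075]
ee_rot: [-2.028, -2.397, 0.002]
contact_force: [0.1, -0.2, -1.9]
width: 0.0617
gripper_force: 33.2
```

Call:
{"fn": "servo_tool", "kwargs": {
  "plan": [
    [0.5, 1, 0.2, 0, 0, 0, 0],
    [0.5, 0, 0, 0, 0, 0, 0],
    [0.5, 0, 0, 0, 0, 0, 0]
  ]
}}

```text
t: 20.65
tcp_pos: [0.4554, -0.0085, 0.1081]
ee_rot: [-2.03, -2.397, 0.001]
contact_force: [-0.5, 0.7, -1.2]
width: 0.0615
gripper_force: 33.2
```

```bash
python3 -c "
from h import *
plan([.455,-.007,.0102],9.5,step=3)"
```

```text
at [ 0.4554 -0.0085  0.1081] az 9.5 tilt 0.03 w 0.0615 F [-0.5  0.7 -1.2] gf 33.2 t 20.6 da 0.0 n 4
[0.04, -0.0, 2.45, 0, 0, np.float64(-0.0)]
[0.04, -0.0, 2.45, 0, 0, np.float64(-0.0)]
[0.04, -0.0, 2.45, 0, 0, np.float64(-0.0)]
[0.04, -0.0, 2.45, 0, 0, np.float64(-0.0)]
```

Call:
{"fn": "servo_tool", "kwargs": {
  "plan": [
    [0.5, 0.1, 0, 1.5, 0, 0, 0],
    [0.5, 0.1, 0, 2.2, 0, 0, 0],
    [0.5, 0, 0, 2, 0, 0, 0],
    [0.5, 0, 0, 1.3, 0, 0, 0],
    [0.5, 0, 0, 0.8, 0, 0, 0],
    [0.5, 0, 0, 0.5, 0, 0, 0],
    [0.5, 0, 0, 0.2, 0, 0, 0],
    [0.5, 0, 0, 0, 0, 0, 0]
  ]
}}

```text
t: 21.45
tcp_pos: [0.4555, -0.0064, 0.0235]
ee_rot: [2.031, 2.397, 0.0]
contact_force: [-0.4, -0.1, -1.8]
width: 0.0613
gripper_force: 33.2
```

```bash
python3 -c "
from h import *
plan([.455,-.007,.0102],9.5,step=3)
f=get('side');cv2.imwrite('pics/card.png',cv2.resize(f['img'][180:280,250:375,::-1],(700,560),interpolation=cv2.INTER_CUBIC))"
```

```text
at [ 0.4555 -0.0064  0.0235] az 9.5 tilt 0.02 w 0.0613 F [-0.4 -0.1 -1.8] gf 33.2 t 21.4 da 0.0 n 1
[-0.05, -0.06, 1.33, 0, 0, np.float64(-0.04)]
```

View pics/card.png

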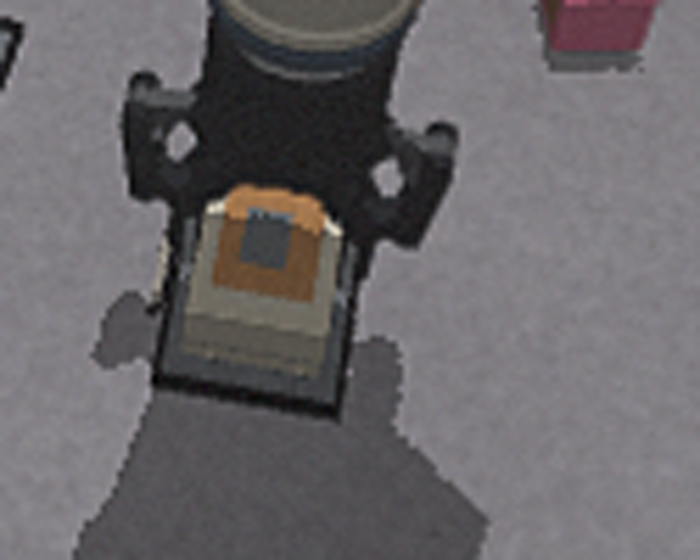

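The card box (front edge px 185–325, 360) hangs square inside the oblong tray's front rim (155–340, 395). Lowering.

Call:
{"fn": "servo_tool", "kwargs": {
  "plan": [
    [0.5, 0, 0, 0.5, 0, 0, 0],
    [0.5, 0, 0, 0.3, 0, 0, 0],
    [0.5, 0, 0, 0.2, 0, 0, 0],
    [0.5, 0, 0, 0.2, 0, 0, 0],
    [0.5, 0, 0, 0, 0, 0, 0]
  ]
}}

```text
t: 22.0
tcp_pos: [0.4551, -0.0063, 0.0111]
ee_rot: [-2.03, -2.397, 0.0]
contact_force: [0.5, 0.3, -1.4]
width: 0.0616
gripper_force: 33.2
```

Call:
{"fn": "servo_tool", "kwargs": {
  "plan": [
    [0.5, 0, 0, 0.1, 0, 0, 0],
    [0.5, 0, 0, 0, 0, 0, 0]
  ]
}}

```text
t: 22.2
tcp_pos: [0.4553, -0.0063, 0.0103]
ee_rot: [2.031, 2.397, -0.0]
contact_force: [-0.0, 0.3, -1.9]
width: 0.0617
gripper_force: 33.2
```

Call:
{"fn": "servo_tool", "kwargs": {
  "plan": [
    [0.5, 0, 0, 0.1, 0, 0, 0],
    [0.5, 0, 0, 0, 0, 0, 0]
  ]
}}

```text
t: 22.4
tcp_pos: [0.4553, -0.0063, 0.0101]
ee_rot: [2.03, 2.397, 0.0]
contact_force: [-2.6, 0.4, 10.9]
width: 0.0614
gripper_force: 34.8
```

The box has touched down, so I'll release it and retreat.

Call:
{"fn": "servo_tool", "kwargs": {
  "plan": [
    [0.77, 0, 0, 0, 0, 0, 0],
    [0.85, 0, 0, 0, 0, 0, 0],
    [1, 0, 0, 0, 0, 0, 0],
    [1, 0, 0, 0, 0, 0, 0],
    [1, 0, 0, 0, 0, 0, 0]
  ]
}}

```text
t: 22.9
tcp_pos: [0.4553, -0.0063, 0.0093]
ee_rot: [-2.031, -2.397, 0.0]
contact_force: [-0.4, 0.2, -0.5]
width: 0.0854
gripper_force: 0.0
```

Call:
{"fn": "servo_tool", "kwargs": {
  "plan": [
    [1, 0, 0, -1, 0, 0, 0],
    [1, 0, 0, -2, 0, 0, 0],
    [1, 0, 0, -4, 0, 0, 0],
    [1, 0, 0, -4, 0, 0, 0],
    [1, 0, 0, -2, 0, 0, 0],
    [1, 0, 0, 0, 0, 0, 0]
  ]
}}

```text
t: 23.5
tcp_pos: [0.4573, -0.0064, 0.1427]
ee_rot: [2.027, 2.393, 0.006]
contact_force: [0.0, 0.0, 0.4]
width: 0.0856
gripper_force: 0.0
```

```bash
python3 - <<'E'
from h import *
f=get('side');W=cloud(f)
q=layer(W,.034,.40,.53,-.38,-.15); print('dom side',len(q),rect(q))
q=layer(W,.039,.40,.53,-.07,.06); print('card side',len(q),rect(q),q[:,2].mean())
f=get('top');W=cloud(f)
q=layer(W,.034,.40,.53,-.38,-.15,.006); print('dom',len(q),rect(q),q.mean(0),q[:,:2].min(0),q[:,:2].max(0))
from numpy.linalg import svd
c=q[:,:2]-q[:,:2].mean(0); v=svd(c,full_matrices=False)[2][0]; print('axis az',np.degrees(np.arctan2(v[1],v[0]))%180)
cv2.imwrite('pics/dom.png',cv2.resize(f['img'][225:275,310:410,::-1],(800,400),interpolation=cv2.INTER_CUBIC))
plan([.46,-.271,.12],-4,step=4)
E
```

```text
dom side 226 [ 437.  -285.1   25.3  159.8    2. ]
card side 842 [454.2  -6.7  62.1  96.5   9.3] 0.03951433689885723
dom 1925 [ 460.5 -272.1  181.    55.9   87.7] [ 0.46022806 -0.27182893  0.03442781] [ 0.42923023 -0.36163548] [ 0.4907245  -0.18128128]
axis az 87.54618940919235
at [ 0.4553 -0.0063  0.1399] az 9.5 tilt 0.08 w 0.085 F [-1.1 -0.   1. ] gf 0.0 t 23.6 da -13.5 n 7
[-3.74, -0.56, 0.28, 0, 0, np.float64(1.92)]
[-3.76, -0.43, 0.28, 0, 0, np.float64(1.92)]
[-3.77, -0.3, 0.28, 0, 0, np.float64(1.92)]
[-3.78, -0.18, 0.28, 0, 0, np.float64(1.92)]
[-3.78, -0.05, 0.28, 0, 0, np.float64(1.92)]
[-3.78, 0.08, 0.28, 0, 0, np.float64(1.92)]
[-3.78, 0.2, 0.28, 0, 0, np.float64(1.92)]
```

View pics/dom.png

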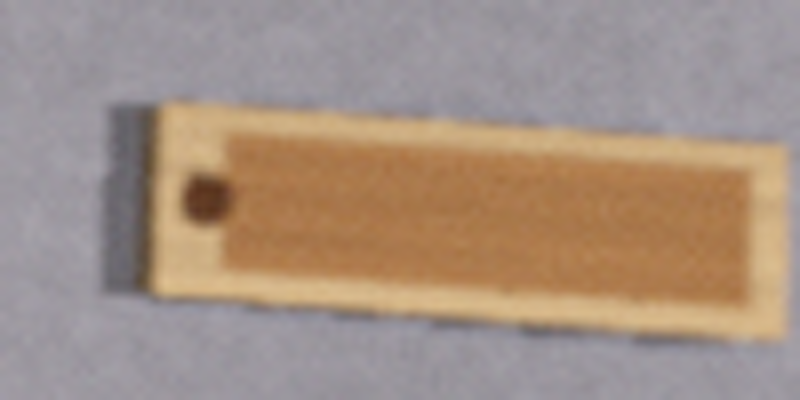

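The domino box is clear, with corners at px (160,103), (787,145), (785,340) and (152,295). It measures 181×56 mm, centred at (.4603,-.272), turned -2.4°.

Call:
{"fn": "servo_tool", "kwargs": {
  "plan": [
    [1, -3.7, -0.6, 0, 0, 0, 1.7],
    [1, -3.8, -0.5, 0, 0, 0, 1.7],
    [1, -3.8, -0.3, 0, 0, 0, 1.7],
    [1, -3.8, -0.2, 0.4, 0, 0, 1.7],
    [1, -3.8, 0, 0.4, 0, 0, 1.7],
    [1, -3.8, 0, 0.4, 0, 0, 1.7],
    [1, -3.8, 0.2, 0.4, 0, 0, 1.7],
    [1, 0, 0, 0, 0, 0, 0]
  ]
}}

```text
t: 24.4
tcp_pos: [0.461, -0.2757, 0.1214]
ee_rot: [-2.272, -2.168, 0.001]
contact_force: [-0.3, 0.2, 0.9]
width: 0.0853
gripper_force: 0.0
```

```bash
python3 -c "
from h import *
plan([.4603,-.272,.007],-2.4,step=3)"
```

```text
at [ 0.461  -0.2757  0.1214] az -2.7 tilt 0.07 w 0.0853 F [-0.3  0.2  0.9] gf 0.0 t 24.4 da 0.3 n 4
[0.09, -0.02, 2.86, 0, 0, np.float64(-0.07)]
[0.09, -0.02, 2.86, 0, 0, np.float64(-0.07)]
[0.09, -0.02, 2.86, 0, 0, np.float64(-0.07)]
[0.09, -0.02, 2.86, 0, 0, np.float64(-0.07)]
```

Call:
{"fn": "servo_tool", "kwargs": {
  "plan": [
    [1, 0.1, 0, 2, 0, 0, -0.3],
    [1, 0.1, 0, 3, 0, 0, 0],
    [1, 0.1, 0, 3, 0, 0, 0],
    [1, 0, 0, 1.7, 0, 0, 0],
    [1, 0, 0, 1, 0, 0, 0],
    [1, 0, 0, 0.5, 0, 0, 0],
    [1, 0, 0, 0, 0, 0, 0]
  ],
  "grip_force": 45
}}

```text
t: 25.1
tcp_pos: [0.4612, -0.2687, 0.0107]
ee_rot: [-2.261, -2.179, 0.001]
contact_force: [0.4, -0.1, 0.3]
width: 0.0854
gripper_force: 0.0
```

```bash
python3 -c "
from h import *
plan([.4603,-.272,.007],-2.4,step=3)"
```

```text
at [ 0.4612 -0.2687  0.0107] az -2.1 tilt 0.08 w 0.0854 F [ 0.4 -0.1  0.3] gf 0.0 t 25.1 da -0.3 n 1
[-0.33, -0.08, 0.37, 0, 0, np.float64(0.28)]
```

Call:
{"fn": "servo_tool", "kwargs": {
  "plan": [
    [1, -0.3, -0.1, 0.3, 0, 0, 0.3],
    [1, 0, 0, 0, 0, 0, 0],
    [0.8, 0, 0, 0, 0, 0, 0],
    [0.7, 0, 0, 0, 0, 0, 0],
    [0.4, 0, 0, 0, 0, 0, 0],
    [0.4, 0, 0, 0, 0, 0, 0],
    [0.4, 0, 0, 0, 0, 0, 0]
  ]
}}

```text
t: 25.8
tcp_pos: [0.4607, -0.2724, 0.009]
ee_rot: [2.268, 2.173, 0.0]
contact_force: [-1.5, -0.0, 5.9]
width: 0.055
gripper_force: 48.3
```

Call:
{"fn": "servo_tool", "kwargs": {
  "plan": [
    [0.4, 0, 0, 0, 0, 0, 0]
  ]
}}

```text
t: 25.9
tcp_pos: [0.4607, -0.2724, 0.009]
ee_rot: [2.268, 2.173, 0.0]
contact_force: [-2.0, -0.6, 5.4]
width: 0.0551
gripper_force: 48.3
```

Call:
{"fn": "servo_tool", "kwargs": {
  "plan": [
    [0.4, 0, 0, -0.4, 0, 0, 0],
    [0.4, 0, 0, -0.8, 0, 0, 0],
    [0.4, 0, 0, -1.5, 0, 0, 0],
    [0.4, 0, 0, -2, 0, 0, 0],
    [0.4, 0, 0, -2, 0, 0, 0],
    [0.4, 0, 0, -1.5, 0, 0, 0],
    [0.4, 0, 0, -0.8, 0, 0, 0],
    [0.4, 0, 0, 0, 0, 0, 0]
  ]
}}

```text
t: 26.7
tcp_pos: [0.4612, -0.2726, 0.1]
ee_rot: [2.266, 2.172, 0.001]
contact_force: [0.4, -0.2, -4.6]
width: 0.0551
gripper_force: 49.0
```

```bash
python3 -c "
from h import *
plan([.643,-.006,.09],4.2,step=3.5)"
```

```text
at [ 0.4612 -0.2726  0.1   ] az -2.4 tilt 0.16 w 0.0551 F [ 0.4 -0.2 -4.6] gf 49.0 t 26.7 da 6.6 n 10
[2.74, 1.7, 0.1, 0, 0, np.float64(-0.66)]
[2.72, 1.73, 0.1, 0, 0, np.float64(-0.66)]
[2.7, 1.77, 0.1, 0, 0, np.float64(-0.66)]
[2.68, 1.8, 0.1, 0, 0, np.float64(-0.66)]
[2.66, 1.83, 0.1, 0, 0, np.float64(-0.66)]
[2.64, 1.86, 0.1, 0, 0, np.float64(-0.66)]
[2.62, 1.89, 0.1, 0, 0, np.float64(-0.66)]
[2.59, 1.92, 0.1, 0, 0, np.float64(-0.66)]
[2.57, 1.95, 0.1, 0, 0, np.float64(-0.66)]
[2.55, 1.98, 0.1, 0, 0, np.float64(-0.66)]
```

Call:
{"fn": "servo_tool", "kwargs": {
  "plan": [
    [0.4, 1, 0.6, 0, 0, 0, -0.3],
    [0.4, 2, 1.3, 0, 0, 0, -0.5],
    [0.4, 2.7, 1.8, 0, 0, 0, -0.7],
    [0.4, 2.7, 1.8, 0, 0, 0, -0.7],
    [0.4, 2.7, 1.8, 0, 0, 0, -0.7],
    [0.4, 2.7, 1.8, 0, 0, 0, -0.7],
    [0.4, 2.7, 1.9, 0, 0, 0, -0.7],
    [0.4, 2.6, 1.9, 0, 0, 0, -0.7]
  ]
}}

```text
t: 27.5
tcp_pos: [0.5903, -0.0795, 0.097]
ee_rot: [-2.169, -2.27, 0.002]
contact_force: [-0.1, -1.5, -3.6]
width: 0.0551
gripper_force: 48.8
```

Call:
{"fn": "servo_tool", "kwargs": {
  "plan": [
    [0.4, 2.6, 1.9, 0, 0, 0, -0.7],
    [0.4, 2, 1.5, 0, 0, 0, -0.5],
    [0.4, 1.2, 1, 0, 0, 0, -0.3],
    [0.4, 0.8, 0.5, 0, 0, 0, 0],
    [0.4, 0, 0, 0, 0, 0, 0],
    [0.4, 0, 0, 0, 0, 0, 0]
  ]
}}

```text
t: 28.1
tcp_pos: [0.6348, -0.0136, 0.0979]
ee_rot: [-2.141, -2.298, 0.002]
contact_force: [0.1, -1.2, -2.3]
width: 0.0548
gripper_force: 48.8
```

```bash
python3 -c "
from h import *
plan([.643,-.006,.012],4.2,step=3)"
```

```text
at [ 0.6348 -0.0136  0.0979] az 4.1 tilt 0.08 w 0.0548 F [ 0.1 -1.2 -2.3] gf 48.8 t 28.1 da 0.1 n 3
[0.23, 0.29, 2.86, 0, 0, np.float64(-0.05)]
[0.23, 0.29, 2.86, 0, 0, np.float64(-0.05)]
[0.23, 0.29, 2.86, 0, 0, np.float64(-0.05)]
```

Call:
{"fn": "servo_tool", "kwargs": {
  "plan": [
    [0.4, 0.4, 0.5, 1, 0, 0, 0],
    [0.4, 0.3, 0.4, 2, 0, 0, 0],
    [0.4, 0, 0, 2, 0, 0, 0],
    [0.4, 0, 0, 1, 0, 0, 0],
    [0.4, 0, 0, 0.6, 0, 0, 0],
    [0.4, 0, 0, 0.3, 0, 0, 0],
    [0.4, 0, 0, 0, 0, 0, 0]
  ]
}}

```text
t: 28.8
tcp_pos: [0.6442, -0.0057, 0.0294]
ee_rot: [2.142, 2.298, 0.0]
contact_force: [0.6, -0.3, -3.9]
width: 0.0553
gripper_force: 48.7
```

```bash
python3 -c "
from h import *
plan([.643,-.006,.012],4.2,step=3)
f=get('side');cv2.imwrite('pics/dom2.png',cv2.resize(f['img'][140:265,170:295,::-1],(600,600),interpolation=cv2.INTER_CUBIC))"
```

```text
at [ 0.6442 -0.0057  0.0294] az 4.0 tilt 0.01 w 0.0553 F [ 0.6 -0.3 -3.9] gf 48.7 t 28.8 da 0.2 n 1
[-0.02, -0.12, 1.74, 0, 0, np.float64(-0.16)]
```

View pics/dom2.png

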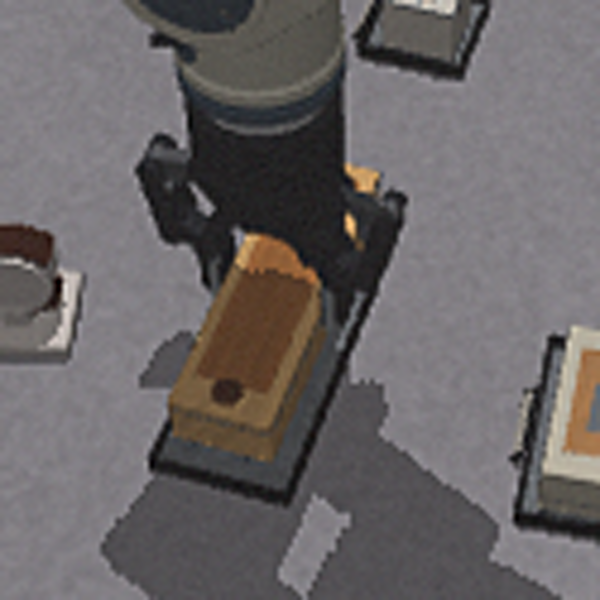

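The domino box (front edge px 172–280, 445) hangs over the long tray (front rim 152–292, 480). It's parallel to the tray, and the watch is well clear at left. Lowering.

Call:
{"fn": "servo_tool", "kwargs": {
  "plan": [
    [0.4, 0, -0.1, 0.5, 0, 0, 0],
    [0.4, 0, 0, 0.4, 0, 0, 0],
    [0.4, 0, 0, 0.3, 0, 0, 0],
    [0.4, 0, 0, 0.2, 0, 0, 0],
    [0.4, 0, 0, 0.1, 0, 0, 0],
    [0.4, 0, 0, 0, 0, 0, 0]
  ]
}}

```text
t: 29.45
tcp_pos: [0.643, -0.0055, 0.0141]
ee_rot: [-2.141, -2.299, 0.0]
contact_force: [-0.0, -0.2, -4.1]
width: 0.0555
gripper_force: 48.9
```

Call:
{"fn": "servo_tool", "kwargs": {
  "plan": [
    [0.4, 0, 0, 0.1, 0, 0, 0],
    [0.4, 0, 0, 0, 0, 0, 0]
  ]
}}

```text
t: 29.65
tcp_pos: [0.6431, -0.0056, 0.0133]
ee_rot: [2.141, 2.299, 0.0]
contact_force: [-0.3, 0.0, -4.0]
width: 0.0546
gripper_force: 48.9
```

Call:
{"fn": "servo_tool", "kwargs": {
  "plan": [
    [0.4, 0, 0, 0.1, 0, 0, 0],
    [0.4, 0, 0, 0, 0, 0, 0]
  ]
}}

```text
t: 29.85
tcp_pos: [0.643, -0.0056, 0.0123]
ee_rot: [-2.141, -2.299, 0.0]
contact_force: [1.1, -0.2, -3.7]
width: 0.0552
gripper_force: 48.9
```

Call:
{"fn": "servo_tool", "kwargs": {
  "plan": [
    [0.4, 0, 0, 0.05, 0, 0, 0],
    [0.4, 0, 0, 0, 0, 0, 0]
  ]
}}

```text
t: 30.05
tcp_pos: [0.6431, -0.0056, 0.0121]
ee_rot: [2.141, 2.299, 0.0]
contact_force: [-1.1, 0.6, -0.6]
width: 0.0552
gripper_force: 49.1
```

Touching. One small press, then release.

Call:
{"fn": "servo_tool", "kwargs": {
  "plan": [
    [0.4, 0, 0, 0.05, 0, 0, 0],
    [0.4, 0, 0, 0, 0, 0, 0],
    [0.7, 0, 0, 0, 0, 0, 0],
    [0.8, 0, 0, 0, 0, 0, 0],
    [1, 0, 0, 0, 0, 0, 0],
    [1, 0, 0, 0, 0, 0, 0],
    [1, 0, 0, 0, 0, 0, 0]
  ]
}}

```text
t: 30.75
tcp_pos: [0.6432, -0.0056, 0.0113]
ee_rot: [2.141, 2.299, 0.0]
contact_force: [0.3, -0.0, -0.3]
width: 0.085
gripper_force: 0.0
```

Call:
{"fn": "servo_tool", "kwargs": {
  "plan": [
    [1, 0, 0, -1, 0, 0, 0],
    [1, 0, 0, -2, 0, 0, 0],
    [1, 0, 0, -4, 0, 0, 0],
    [1, 0, 0, -4, 0, 0, 0],
    [1, 0, -1, -4, 0, 0, 0],
    [1, 0, -4, -2, 0, 0, 0],
    [1, 0, -4, 0, 0, 0, 0],
    [1, 0, -4, 0, 0, 0, 0]
  ]
}}

```text
t: 31.55
tcp_pos: [0.5125, -0.0149, 0.1829]
ee_rot: [2.14, 2.297, 0.003]
contact_force: [0.3, 0.3, 0.2]
width: 0.0855
gripper_force: 0.0
```

Call:
{"fn": "servo_tool", "kwargs": {
  "plan": [
    [1, 0, -3, 0, 0, 0, 0],
    [1, 0, 0, 0, 0, 0, 0],
    [1, 0, 0, 0, 0, 0, 0]
  ]
}}

```text
t: 31.85
tcp_pos: [0.4839, -0.017, 0.1823]
ee_rot: [2.14, 2.297, 0.002]
contact_force: [-0.6, 0.1, 0.5]
width: 0.0855
gripper_force: 0.0
```

```bash
python3 - <<'E'
from h import *
f=get('side');W=cloud(f)
for n,a in dict(dom=(.037,.59,.70,-.12,.11),card=(.039,.40,.53,-.07,.06),tin=(.035,.59,.71,.2,.32),carton=(.043,.61,.7,-.31,-.21)).items():
    q=layer(W,*a,.006); print(n,len(q),rect(q) if len(q) else '',q[:,2].mean().round(4))
for n,a in dict(clock=(.05,.4,.5,.21,.34,.045),watch=(.045,.72,.84,-.02,.09,.037)).items():
    q=layer(W,*a); print(n,rect(q))
plan([.5,0,.2],4,step=50)
cv2.imwrite('pics/end.png',cv2.resize(f['img'][100:384,100:420,::-1],(676,600),interpolation=cv2.INTER_CUBIC))
E
```

```text
dom 1259 [641.9  -7.1  56.9 182.2   4. ] 0.0378
card 836 [454.2  -6.5  62.1  96.8   9.3] 0.0396
tin 677 [647.8 261.9  65.   64.6  69.1] 0.0353
carton 173 [ 658.  -261.2   41.4   53.     4. ] 0.0434
clock [454.5 273.6  76.8  51.9  89.6]
watch [785.5  33.7  67.2  56.1  20.9]
at [ 0.4847 -0.017   0.1823] az 4.1 tilt 0.14 w 0.0855 F [ 0.2 -0.3  0.1] gf 0.0 t 31.9 da -0.1 n 1
[1.58, 1.65, -1.77, 0, 0, np.float64(0.06)]
```

View pics/end.png

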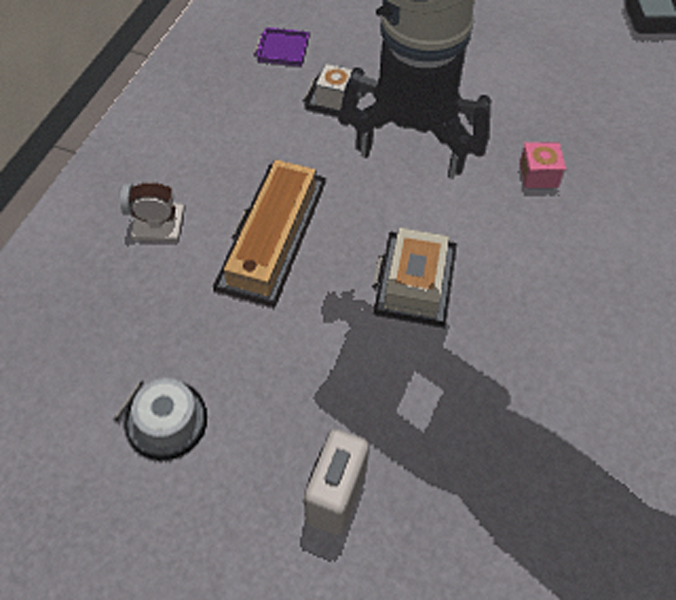

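All four pieces lie flat in their trays: carton (333,88), domino box (268,225), card box (417,270) and tin (165,415). The clock, watch and look-alikes haven't moved, and the arm is clear.

```bash
python3 -c "
from station import workorder
print(workorder.hand_in())"
```

```text
the job is handed in; nothing more can be done
None
```

The carton, tin, card-game box and domino box were taken off the pile from the top down. Each now lies flat inside its own tray, the clock and watch were not touched, and the job was handed in at about 32 s.

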